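Weigh the flat tin from behind the tall containers

TASK

We need to know how much filler is left in the flat round tin, which is boxed in at the back of the plywood tray by three tall containers. Lift all three out first and stand them on the white board, then stand the tin in the middle of the scale's pan, and then put the three back in the tray, each exactly where it stood before and with the oblong can square to the tray as it was. Keep the containers upright, set them down rather than drop them, and leave the small jar and the small box in the tray undisturbed.

Things in the scene. Friction and masses are not known exactly. Their poses are not given: they have to be found in the camera images.
- spray_can: Spray can, bare aluminium with a paper label and a grey cap: a round cylinder 52 mm in diameter up to 108 mm, the cap 47 mm in diameter above it, 140 mm high in all, 0.15 to 0.31 kg. Starts upright in the tray in one of three places around the flat tin (left, right or robot side). Origin at the centre of its underside, z up its axis; its yaw means nothing.
- oblong_can: Oblong steel solvent can with a paper label, upright: 44 mm (its x) by 72 mm (its y; 45.5 by 73.5 at the seams), body 114 mm high, a small black screw cap towards one end of the top reaching 135 mm; 0.21 to 0.42 kg. Starts in one of the three places, long side along the tray's y within 0.1 rad. Origin at the centre of its underside, z up.
- glue_bottle: White plastic glue bottle, upright: a round cylinder 54 mm in diameter up to 103 mm, then a shoulder and a small orange pointed nozzle reaching 138 mm; 0.17 to 0.35 kg. Starts in the tray in one of the three places. Origin at the centre of its underside, z up; its yaw means nothing.
- flat_tin: Low round metal tin of filler with a lid: 60 mm in diameter at the lid (upper 14 mm), 57 mm below it, 33 mm high, 0.10 to 0.20 kg. Starts flat on the tray's floor in the middle near the back wall (about 6 mm from it). Origin at the centre of its underside, z up.
- tray: Fixed plywood tray, 180 (x) by 280 mm (y) outside, floor and walls 9 mm thick; back (+x) and ends 45 mm high, front lip (-x, robot side) 22 mm. Origin at the centre of its underside, floor 9 mm above. x points to its back, y along its length. In its frame the tin starts near (44, 0) mm, the tall ones near (-28, 0), (20, 82), (20, -82), each within 4 mm: remember which stands where.
- board: Fixed white board lying on the bench, 300 mm (its x) by 150 mm (its y) by 16 mm thick, empty at the start: the side area for the three tall containers. Origin at the centre of its underside, so its top is 16 mm above the origin. It lies left or right of the tray, the scale on the other side.
- scale_pan (a point): Centre of the top face of the scale's round steel pan, 130 mm in diameter, 40 mm above the bench, rigid and fixed. The scale is a grey box 190 by 150 mm with its display on the robot's side of the pan.
- small_jar: Small amber jar with a black lid, 39 mm in diameter, 36 mm high, in one of the tray's two front corners. Origin at the centre of its underside. Not to be disturbed.
- pin_box: Small grey square box with a clear lid, 40 by 40 mm, 24 mm high, in the tray's other front corner. Origin at the centre of its underside. Not to be disturbed.
Not all that is in view belongs to the job. Leave any blue look-alike of the spray_can alone.

How it is judged:
On the way, in this order (a step that is already met when the one before it is completed fails the run):
1. all three tall containers stand upright and released on the white board, the flat tin still where it was in the tray (within 30 mm) (x of spray_can in the frame of board between -0.15 and 0.15 m and y of spray_can in the frame of board between -0.075 and 0.075 m and z of each of spray_can, oblong_can, glue_bottle in the frame of board below 0.02 m and angle between each of spray_can, oblong_can, glue_bottle's own z axis and vertical below 0.1 rad and contact force between each of spray_can, oblong_can, glue_bottle and the fingers below 0.1 N and linear speed of each of spray_can, oblong_can, glue_bottle below 0.03 m/s and x of oblong_can in the frame of board between -0.15 and 0.15 m and y of oblong_can in the frame of board between -0.075 and 0.075 m and x of glue_bottle in the frame of board between -0.15 and 0.15 m and y of glue_bottle in the frame of board between -0.075 and 0.075 m and distance of flat_tin from where it was at the start of the episode below 0.03 m), for 0.2 s.
2. the flat tin stands released on the scale's pan, its centre within 15 mm of the pan's (horizontal distance between flat_tin and scale_pan below 0.015 m and z of flat_tin in the frame of scale_pan between -0.005 and 0.005 m and angle between flat_tin's own z axis and vertical below 0.1 rad and contact force between flat_tin and the fingers below 0.1 N and linear speed of flat_tin below 0.02 m/s and angular speed of flat_tin below 0.2 rad/s), for 0.2 s.
At the end, for the whole second after the job is handed in: Flat tin upright on the scale's pan, within 15 mm of its centre; spray can, oblong can and glue bottle each upright in the tray within 15 mm of where it stood at the start, the oblong can's long side within 0.3 rad of the tray's y; all released and at rest (all of step 2 and distance of each of spray_can, oblong_can, glue_bottle from where it was at the start of the episode below 0.015 m and angle between each of spray_can, oblong_can, glue_bottle's own z axis and vertical below 0.1 rad and contact force between each of spray_can, oblong_can, glue_bottle and the fingers below 0.1 N and linear speed of each of spray_can, oblong_can, glue_bottle below 0.02 m/s and angular speed of each of spray_can, oblong_can, glue_bottle below 0.2 rad/s and angle between the y axis of oblong_can and the y axis of tray, either way round below 0.3 rad); the robot touches nothing.
It fails at once if one of the four containers tilted by more than 0.5 rad (angle between any of spray_can, oblong_can, glue_bottle, flat_tin's own z axis and vertical above 0.5 rad).
It fails at once if one of the four containers let go in mid-air (touching nothing, its underside more than 60 mm above the bench) ((height (world z) of spray_can above 0.06 m and contact force between spray_can and anything else below 0.01 N) or (height (world z) of oblong_can above 0.06 m and contact force between oblong_can and anything else below 0.01 N) or (height (world z) of glue_bottle above 0.06 m and contact force between glue_bottle and anything else below 0.01 N) or (height (world z) of flat_tin above 0.06 m and contact force between flat_tin and anything else below 0.01 N)).
It fails at once if the small jar or the small box moved by more than 15 mm (distance of any of small_jar, pin_box from where it was at the start of the episode above 0.015 m).
It also fails if it takes over 144 s, if anything falls off the work surface, if the arm or the gripper's body presses on something with over 40 N, if the wrist force passes 120 N, or if a joint passes its speed limit or range.

ROBOT

A 7-joint arm with a two-finger parallel gripper is mounted at the origin on the work surface. World frame = base frame: x ahead of the robot, y to its left, z up, the work surface at z = 0. Lengths are in m, angles in rad, forces in N, time in s.
With the tool pointing down it reaches from about 0.425 to 0.925 m from the base axis. Payload 6.8 kg.
Tool frame: the origin (TCP) lies at the very end of the fingers, on their centre line; the grasp point (between the pads) lies 19 mm behind it; z points along the fingers, y is the line along which they close (so a half turn about z gives the same grasp; the last joint's range is limited). The gripper opens to 85 mm and grips with 20 to 120 N. Pads are 22 mm wide; open, the fingers measure 114 mm over their backs; the gripper's body (76 mm by 85 mm) begins 54 mm behind the grasp point. The pads swing forward as they close: fully open they stand 13 mm farther back than shut.
Start: joints at [-1.449, 0.477, 0.022, 1.555, -0.011, 1.109, -0.083], TCP at [0.154, 0.657, 0.231] pointing down, gripper open.
Joint ranges: [-2.96, 2.96], [-0.34, 2.1], [-1.41, 1.46], [0.24, 2.44], [-1.37, 4.51], [0.17, 1.92], [-2.96, 2.96]. Speed limits (rad/s): [2.39, 2.39, 3.14, 3.14, 3.14, 3.14, 3.14].

INTERFACE

Orientations are given as a unit quaternion [w, x, y, z].
In Python, from station import readout, viewer, bot gives the robot as it stands. The module is installed in compiled form; this text tells all that it offers.
- The arm moves only by the shell command python3 -m handwheel 'ROWS' [FORCE]. ROWS is JSON, a list of rows, each a list of 3 entries, a list of its own where there are three numbers: the shift along the tool's x, y, z in mm, then the turn, a rotation vector about the tool's x, y, z in degrees, then the gripper command: -1 is fully open, 1 is shut, values between are in proportion. In form: [[[x, y, z], [ax, ay, az], grip], ...]. A call has 1 to 20 rows; each row is the pose to reach, as a shift and turn from the pose commanded when the call began, along the tool's axes at that moment; what a row does not reach only later rows make up. A row lasts 1/12 s, in which the tool goes at most 41.7 mm and 7.16 degrees, less where a joint would pass 70% of its speed; a pose out of reach is approached as far as the arm can. A call with a gripper value outside its range is refused whole. The fingers move at their own pace and stop on an object; FORCE is the grip in N (left out, the last holds). Time passes only in rows, so rows that repeat a pose let the fingers close. It gives the time, the measured TCP pose, the force and the opening at its end, in the units of the state.
- readout.get_obs(): the state, without advancing time (a new reading comes with each control period).
- viewer.read_camera(name): name is "side" or "top"; returns a dict with "frame" (480x640x3 uint8, red, green, blue), "fx", "fy", "cx", "cy" (pixels), "rvec" (rotation vector, rad) and "tvec" (3), from world to camera coordinates, as OpenCV has them. Camera axes: x right, y down, z forward; pixel columns grow to the right and rows downward; lengths in m; the calibration is good to about 2 mm. A picture is of the moment at which its call begins. There is no depth.
- bot.hand_in(): hands the job in, once; it reports no verdict.
Trained networks look in a picture, given as the dict that the camera call returned (one of the last four; its "shot" number tells which), for a name from the list of things; names that differ only in an ending like _2 or _b are one class to them, and where a whole thing is asked for, a point or a joint stands for the part that bears it (a point fixed in the world has none). Each returns a list of dicts, best first, with "score" (0 to 1); they miss things now and then, are a little off and sometimes report something else, mostly with a low value. They report only what shows in the picture. A call takes as long as a camera call. They do not tell look-alikes from the thing itself.
- viewer.search_frame(picture, target): "rect" ([centre column, centre row, width, height] in pixels, round what is visible of it).
- viewer.outline_of(picture, target): "mask" (480x640 bool, what is visible of it) and "rect" ([centre column, centre row, width, height] in pixels, round what is visible of it).
The state is a dict: "t": time; "q": joint angles; "joint_vel": joint speeds; "joint_torque": joint torques, N m; "eef_pos": TCP position; "tool_rot": TCP orientation; "contact_force": force on the tool from outside, world axes, zero at the start; "torque": the same for the moment, N m; "gripper_width": opening from 0.0 (shut) to 1.0 (fully open).
Only numpy, scipy, OpenCV 4.12 (cv2) and the standard library are available. Lean on these libraries where they do the work, as an engineer would, in place of code of your own. Each camera call takes 0.05 s, during which the arm holds its last target. There are 200 camera calls.

## Working session

There is one attempt and no reset: what is moved stays moved. The work goes in short steps, Python scripts to look and compute and a shell command to move; the robot and the scene stay as the last step left them, time stands still between calls to the robot, and variables do not carry over. Pictures are saved under pics/ and viewed, on a budget of 14 in all, crops included, one or two more only if the job needs it, and the job is handed in when it is done.

```bash
mkdir -p pics; cat > h.py <<'E'
import numpy as np, cv2
from station import readout, viewer, bot
def cam(n): return viewer.read_camera(n)
def proj(p,P):
    K=np.array([[p['fx'],0,p['cx']],[0,p['fy'],p['cy']],[0,0,1.]])
    return cv2.projectPoints(np.array(P,float).reshape(-1,1,3),np.array(p['rvec'],float),np.array(p['tvec'],float),K,None)[0].reshape(-1,2)
def ray(p,u,v,z):
    R=cv2.Rodrigues(np.array(p['rvec'],float))[0]; t=np.array(p['tvec'],float).ravel()
    c=-R.T@t; d=R.T@np.array([(u-p['cx'])/p['fx'],(v-p['cy'])/p['fy'],1])
    return c+d*(z-c[2])/d[2]
def save(p,n): cv2.imwrite('pics/'+n,cv2.cvtColor(p['frame'],cv2.COLOR_RGB2BGR))
E
python3 - <<'E'
from h import *
o=readout.get_obs(); print({k:np.round(v,3) for k,v in o.items()})
for n in ('top','side'):
    p=cam(n); save(p,n+'0.png'); R=cv2.Rodrigues(np.array(p['rvec']))[0]; print(n,(-R.T@np.array(p['tvec']).ravel()).round(3),p['fx'])
    for t in ['spray_can','oblong_can','glue_bottle','flat_tin','tray','board','scale_pan','small_jar','pin_box']:
        try: print(t,[(round(d['score'],2),np.round(d['rect'])) for d in viewer.search_frame(p,t)][:3])
        except Exception as e: print(t,e)
E
```

```text
{'t': np.float64(0.0), 'q': array([-1.449,  0.478,  0.022,  1.556, -0.011,  1.109, -0.083]), 'joint_vel': array([-0.001, -0.001, -0.   , -0.   ,  0.002,  0.001,  0.   ]), 'joint_torque': array([-1.0000e-03, -5.9644e+01,  1.6070e+00, -2.8119e+01,  1.2000e-02,
        9.0000e-03,  0.0000e+00]), 'eef_pos': array([0.154, 0.657, 0.23 ]), 'tool_rot': array([-0.   ,  0.115,  0.993, -0.001]), 'contact_force': array([-0.326,  0.843,  0.299]), 'torque': array([ 0.02 ,  0.05 , -0.035]), 'gripper_width': np.float64(0.999)}
top [ 0.465 -0.058  0.972] 474.0343626605223
spray_can [(0.96, array([321., 219.,  28.,  36.])), (0.94, array([518., 231.,  54.,  30.]))]
oblong_can [(0.71, array([278., 246.,  43.,  27.]))]
glue_bottle [(0.92, array([233., 227.,  38.,  38.]))]
flat_tin [(0.68, array([278., 217.,  30.,  30.]))]
tray [(0.8, array([280., 237., 143.,  97.])), (0.31, array([438., 278.,  96., 107.]))]
board [(0.91, array([111., 275.,  86., 152.]))]
scale_pan []
small_jar [(0.69, array([328., 260.,  22.,  16.]))]
pin_box [(0.75, array([232., 269.,  22.,  22.]))]
side [ 0.102 -0.353  0.735] 445.2453693305483
spray_can [(0.79, array([340., 221.,  25.,  68.])), (0.57, array([536., 325.,  59.,  67.]))]
oblong_can [(0.72, array([291., 227.,  43.,  66.]))]
glue_bottle [(0.68, array([269., 195.,  31.,  56.]))]
flat_tin [(0.73, array([316., 217.,  13.,  31.]))]
tray [(0.86, array([300., 241., 158., 110.]))]
board [(0.8, array([155., 202., 146., 104.]))]
scale_pan [(0.94, array([419., 344., 102., 122.]))]
small_jar [(0.87, array([331., 270.,  17.,  25.]))]
pin_box [(0.93, array([243., 232.,  27.,  22.]))]
```

View pics/top0.png

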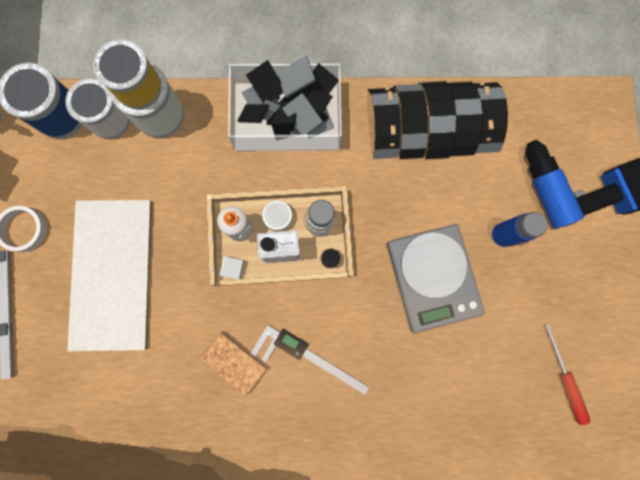

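View pics/side0.png

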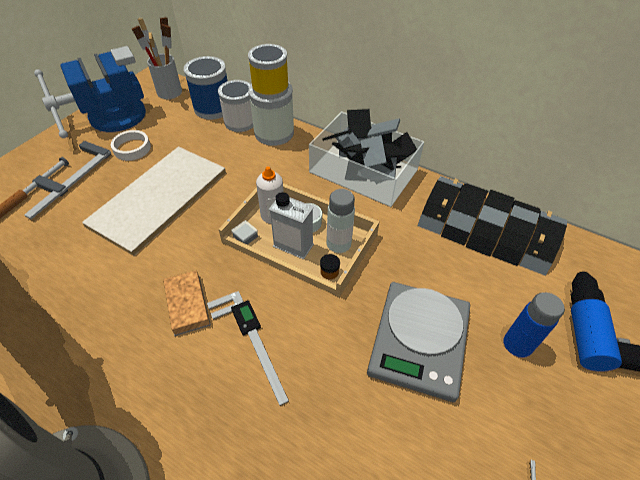

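```bash
cat > fit.py <<'E'
from h import *
from scipy.optimize import minimize
a=np.linspace(0,2*np.pi,40)
def cyl(r,z,x=0,y=0): return np.c_[x+r*np.cos(a),y+r*np.sin(a),0*a+z]
def box(x,y,z0,z1): return np.array([[i*x/2,j*y/2,k] for i in(-1,1) for j in(-1,1) for k in(z0,z1)])
M={'spray_can':np.r_[cyl(.026,0),cyl(.026,.108),cyl(.0235,.108),cyl(.0235,.14)],
'oblong_can':np.r_[box(.044,.072,0,.114),cyl(.011,.135,0,.02)],
'glue_bottle':np.r_[cyl(.027,0),cyl(.027,.103),cyl(.004,.138)],
'flat_tin':np.r_[cyl(.0285,0),cyl(.03,.019),cyl(.03,.033)],
'tray':np.r_[box(.18,.28,0,.022),np.array([[s,j*.14,.045] for s in(-.081+.0,.09) for j in(-1,1)])],
'board':box(.3,.15,0,.016),'small_jar':np.r_[cyl(.0195,0),cyl(.0195,.036)],'pin_box':box(.04,.04,0,.024)}
M['tray'][-4:,0]=[-.09,-.09,.09,.09]
def fit(name,pics,x0,z,yaw=False,masks=None,S=4):
    T=[]
    for p in pics:
        ds=viewer.outline_of(p,name)
        if not ds: print(name,'none',); continue
        want=proj(p,[[x0[0],x0[1],z+.03]])[0]
        d=min(ds,key=lambda d:np.hypot(*(np.array(d['rect'][:2])-want)))
        m=d['mask'].astype(np.uint8)
        c=np.vstack(cv2.findContours(cv2.resize(m,None,fx=S,fy=S,interpolation=cv2.INTER_LINEAR),cv2.RETR_EXTERNAL,cv2.CHAIN_APPROX_NONE)[0])
        t=np.zeros((480*S,640*S),np.uint8); cv2.fillConvexPoly(t,cv2.convexHull(c),1); T.append((p,t))
    def cost(v,full=False):
        th=v[2] if yaw else 0
        c,s=np.cos(th),np.sin(th); m=M[name]
        P=np.c_[v[0]+c*m[:,0]-s*m[:,1],v[1]+s*m[:,0]+c*m[:,1],z+m[:,2]]
        o=[]
        for p,t in T:
            h=cv2.convexHull(((proj(p,P)+.5)*S*16-8).astype(np.int32))
            r=np.zeros_like(t); cv2.fillConvexPoly(r,h,1,shift=4)
            o.append((r&t).sum()/(r|t).sum())
        return np.round(o,3) if full else -np.mean(o)
    sx=np.array([x0]+[np.array(x0)+np.eye(3)[i]*(.015 if i<2 else .1) for i in range(3 if yaw else 2)]) if yaw else np.array([x0[:2],[x0[0]+.015,x0[1]],[x0[0],x0[1]+.015]])
    r=minimize(cost,sx[0],method='Nelder-Mead',options=dict(initial_simplex=sx,xatol=2e-4,fatol=1e-4,maxiter=90))
    return r.x,cost(r.x,True)
E
cat > m.py <<'E'
from fit import *
t=cam('top'); s=cam('side')
g=lambda u,v,z:list(ray(t,u,v,z)[:2])
for n,uv,z,yaw,ps in [('tray',(280,237),0,1,[t,s]),('tray',(280,237),0,1,[t]),('board',(111,275),0,1,[t,s]),('board',(111,275),0,1,[t])]+[(n,uv,.009,y,ps) for n,uv,y in [('spray_can',(321,219),0),('oblong_can',(278,246),1),('glue_bottle',(233,227),0),('flat_tin',(278,217),0),('small_jar',(328,260),0),('pin_box',(232,269),1)] for ps in ([t],[s])]:
    x,c=fit(n,ps,g(*uv,z+.03)+([0.] if yaw else []),z,yaw)
    print(n,x.round(4),c)
# scale pan ellipse
d=viewer.outline_of(t,'scale_pan')+viewer.outline_of(s,'scale_pan'); print([ (x['score'],x['rect']) for x in d])
for p in (t,s):
    f=p['frame'].astype(int); gray=f.mean(2); print(p['frame'].shape)
print('pan guess',ray(t,434.5,264.5,.04),ray(s,427,320,.04), 'scale box',ray(t,435,278,.03))
E
python3 m.py
```

```text
tray [ 0.5962 -0.0067  0.0485] [0.983 0.959]
tray [ 0.5961 -0.0066  0.0505] [0.983]
board [0.5257 0.335  0.    ] [0.987 0.981]
board [ 0.5249  0.3351 -0.0028] [0.989]
spray_can [ 0.6208 -0.0865] [0.943]
spray_can [ 0.6222 -0.0888] [0.965]
oblong_can [ 0.5688 -0.0081  0.0787] [0.947]
oblong_can [ 0.5701 -0.01    0.091 ] [0.971]
glue_bottle [0.6149 0.0771] [0.965]
glue_bottle [0.6208 0.0798] [0.756]
flat_tin [ 0.636  -0.0026] [0.926]
flat_tin [ 0.6489 -0.01  ] [0.306]
small_jar [ 0.5504 -0.1071] [0.914]
small_jar [ 0.5515 -0.1083] [0.957]
pin_box none
pin_box [0.5304 0.086  0.    ] []
pin_box [ 0.5388  0.0888 -0.0872] [0.857]
[(0.82, [436.7, 277.7, 95.0, 109.4]), (0.83, [418.4, 343.8, 102.5, 125.1])]
(480, 640, 3)
(480, 640, 3)
pan guess [ 0.53460063 -0.31348074  0.04      ] [ 0.535349   -0.31671604  0.04      ] scale box [ 0.5084347  -0.31595884  0.03      ]
  return _methods._mean(a, axis=axis, dtype=dtype,
  ret = ret.dtype.type(ret / rcount)
```

Candidates: for spray_can, the bare aluminium can in the tray at top (320,217) and the blue look-alike at (518,230), plus paint cans on the left, so I choose the aluminium one. The white glue bottle with the orange nozzle is at (232,222). The oblong can is at (278,246) and the tin at (277,215). One close crop to check, along with the helper for working out the moves.

```bash
cat > to.py <<'E'
# usage: to.py x y z(mm) yaw_deg(of tool y axis in world, 90=+y): prints shift/turn in tool frame
import sys; from h import *
from scipy.spatial.transform import Rotation as R
o=readout.get_obs(); q=np.array(o['tool_rot']); Rc=R.from_quat(q[[1,2,3,0]])
x,y,z,w=map(float,sys.argv[1:5]); w=np.radians(w); c,s=np.cos(w),np.sin(w)
Y=np.array([c,s,0]);Z=np.array([0,0,-1.]);Rt=R.from_matrix(np.c_[np.cross(Y,Z),Y,Z])
if len(sys.argv)<=5 and np.degrees((Rc.inv()*Rt).magnitude())>95: Rt=Rt*R.from_euler('z',180,degrees=True)
print('t',round(o['t'],2),'pos',(np.array(o['eef_pos'])*1000).round(1),'w',round(float(o['gripper_width']),3),'F',np.round(o['contact_force'],1),'q',np.round(o['q'],2))
print('shift',Rc.inv().apply(np.array([x,y,z])-np.array(o['eef_pos'])*1000).round(1),'turn',np.degrees((Rc.inv()*Rt).as_rotvec()).round(1))
E
python3 to.py 616 77.5 230 90
python3 - <<'E'
from h import *
p=cam('top'); c=p['frame'][170:300,195:375]; cv2.imwrite('pics/crop0.png',cv2.cvtColor(cv2.resize(c,None,fx=4,fy=4,interpolation=2),4))
E
```

```text
t 2.1 pos [153.8 657.3 231.3] w 0.999 F [0.  0.6 0.6] q [-1.45  0.48  0.02  1.56 -0.01  1.11 -0.08]
shift [-582.2 -459.2    1.3] turn [  0.   -0.  -13.2]
```

View pics/crop0.png

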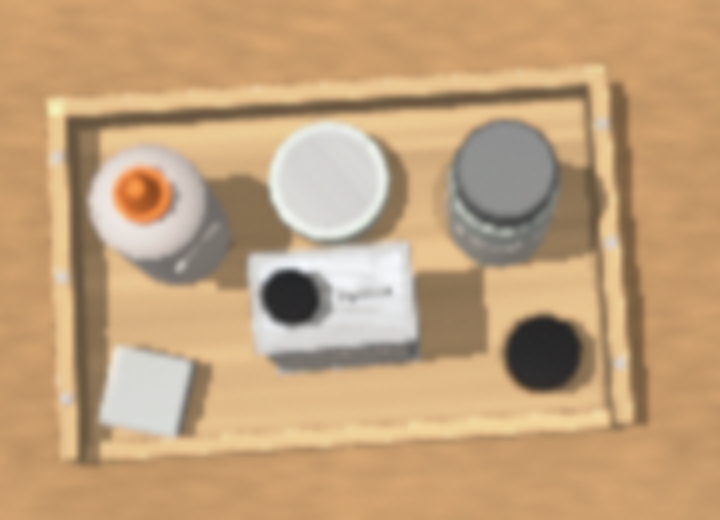

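The crop (4x, offset 195,170) shows the aluminium spray can with its grey cap on the right (505,170), the glue bottle on the left (145,195), and the oblong can with its cap to the left in front (330,300). The tin is behind it (328,182), the jar front right and the pin box front left. First target is the glue bottle.

```bash
python3 -m handwheel '[[[-582,-459,1],[0,0,-13.2],-1],[[-582,-459,1],[0,0,-13.2],-1],[[-582,-459,1],[0,0,-13.2],-1],[[-582,-459,1],[0,0,-13.2],-1],[[-582,-459,1],[0,0,-13.2],-1],[[-582,-459,1],[0,0,-13.2],-1],[[-582,-459,1],[0,0,-13.2],-1],[[-582,-459,1],[0,0,-13.2],-1],[[-582,-459,1],[0,0,-13.2],-1],[[-582,-459,1],[0,0,-13.2],-1],[[-582,-459,1],[0,0,-13.2],-1],[[-582,-459,1],[0,0,-13.2],-1],[[-582,-459,1],[0,0,-13.2],-1],[[-582,-459,1],[0,0,-13.2],-1],[[-582,-459,1],[0,0,-13.2],-1],[[-582,-459,1],[0,0,-13.2],-1],[[-582,-459,1],[0,0,-13.2],-1],[[-582,-459,1],[0,0,-13.2],-1],[[-582,-459,1],[0,0,-13.2],-1],[[-582,-459,1],[0,0,-13.2],-1]]' 40; python3 to.py 616 77.5 230 90
```

```text
t: 3.82
eef_pos: [0.6167, 0.0752, 0.2302]
tool_rot: [0.0, 0.002, 1.0, -0.0]
contact_force: [0.1, 1.2, -0.7]
gripper_width: 0.998
t 3.82 pos [616.7  75.2 230.2] w 0.998 F [ 0.1  1.2 -0.7] q [-0.43  0.4   0.27  1.71 -0.12  1.06  1.45]
shift [0.7 2.3 0.2] turn [-0.1  0.  -0.2]
```

```bash
python3 -m handwheel '[[[1,2,40],[0,0,0],-1],[[1,2,80],[0,0,0],-1],[[1,2,115],[0,0,0],-1],[[1,2,140],[0,0,0],-1],[[1,2,149],[0,0,0],-1],[[1,2,149],[0,0,0],-1],[[1,2,149],[0,0,0],1],[[1,2,149],[0,0,0],1],[[1,2,149],[0,0,0],1],[[1,2,149],[0,0,0],1],[[1,2,149],[0,0,0],1],[[1,2,149],[0,0,0],1],[[1,2,149],[0,0,0],1],[[1,2,149],[0,0,0],1]]' 40; python3 to.py 625 335 170 90
```

```text
t: 4.98
eef_pos: [0.6167, 0.0799, 0.0839]
tool_rot: [0.002, -0.0, 1.0, 0.001]
contact_force: [-1.0, -0.6, 6.5]
gripper_width: 0.616
t 4.98 pos [616.7  79.9  83.9] w 0.616 F [-1.  -0.6  6.5] q [-0.4   0.56  0.23  1.82 -0.17  0.77  1.49]
shift [ -8.7 255.2 -85.8] turn [0.1 0.2 0. ]
```

```bash
python3 -m handwheel '[[[0,0,-10],[0,0,0],1],[[0,0,-30],[0,0,0],1],[[0,0,-55],[0,0,0],1],[[0,0,-80],[0,0,0],1],[[-1,15,-85],[0,0,0],1],[[-2,40,-86],[0,0,0],1],[[-3,70,-86],[0,0,0],1],[[-4,100,-86],[0,0,0],1],[[-5,130,-86],[0,0,0],1],[[-6,160,-86],[0,0,0],1],[[-7,190,-86],[0,0,0],1],[[-8,215,-86],[0,0,0],1],[[-9,238,-86],[0,0,0],1],[[-9,250,-86],[0,0,0],1],[[-9,255,-86],[0,0,0],1],[[-9,255,-86],[0,0,0],1]]'; python3 to.py 625 335 93 90
python3 - <<'E'
from h import *
p=cam('side'); save(p,'a1.png')
E
```

```text
t: 6.32
eef_pos: [0.6232, 0.3355, 0.1674]
tool_rot: [-0.0, -0.001, 1.0, 0.0]
contact_force: [-0.5, -0.4, -2.4]
gripper_width: 0.616
t 6.32 pos [623.2 335.5 167.4] w 0.616 F [-0.5 -0.4 -2.4] q [-0.73  0.6   0.22  1.54 -0.14  1.03  1.1 ]
shift [-1.8 -0.5 74.4] turn [ 0.  -0.   0.1]
```

View pics/a1.png

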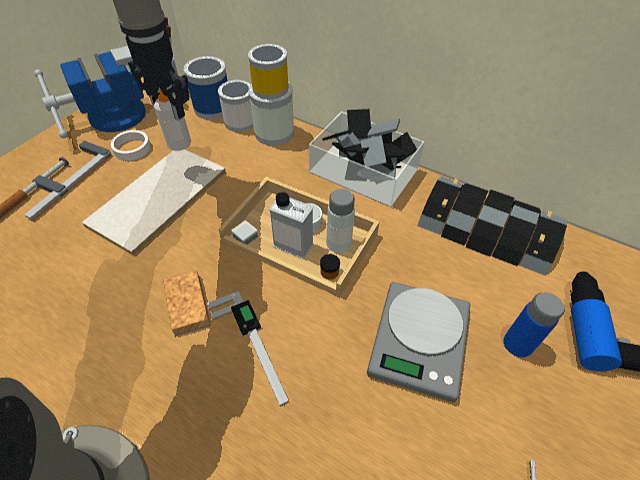

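The bottle hangs upright at (172,125), ready over the board. Now I lower it, release and rise.

```bash
python3 -m handwheel '[[[-2,0,20],[0,0,0],1],[[-2,0,40],[0,0,0],1],[[-2,0,55],[0,0,0],1],[[-2,0,65],[0,0,0],1],[[-2,0,71],[0,0,0],1],[[-2,0,75],[0,0,0],1],[[-2,0,77],[0,0,0],1],[[-2,0,78],[0,0,0],1],[[-2,0,78],[0,0,0],1]]'; python3 -m handwheel '[[[0,0,0],[0,0,0],0.2],[[0,0,0],[0,0,0],0],[[0,0,0],[0,0,0],-0.5],[[0,0,0],[0,0,0],-1],[[0,0,0],[0,0,0],-1],[[0,0,-20],[0,0,0],-1],[[0,0,-50],[0,0,0],-1],[[0,0,-90],[0,0,0],-1],[[0,0,-120],[0,0,0],-1],[[0,0,-130],[0,0,0],-1],[[0,0,-130],[0,0,0],-1]]';  python3 to.py 569.5 -9 230 5
```

```text
t: 7.12
eef_pos: [0.6269, 0.334, 0.091]
tool_rot: [0.001, 0.0, 1.0, 0.0]
contact_force: [-1.9, -3.0, 4.4]
gripper_width: 0.618
t: 8.03
eef_pos: [0.6276, 0.3362, 0.2235]
tool_rot: [0.003, -0.001, 1.0, 0.002]
contact_force: [0.7, -0.3, 0.1]
gripper_width: 1.003
t 8.03 pos [627.6 336.2 223.5] w 1.003 F [ 0.7 -0.3  0.1] q [-0.73  0.55  0.23  1.48 -0.13  1.12  1.1 ]
shift [  58.4 -345.1   -8.4] turn [ 0.5  0.1 85.1]
```

```bash
python3 -m handwheel '[[[58,-345,-8],[0,0,85],-1],[[58,-345,-8],[0,0,85],-1],[[58,-345,-8],[0,0,85],-1],[[58,-345,-8],[0,0,85],-1],[[58,-345,-8],[0,0,85],-1],[[58,-345,-8],[0,0,85],-1],[[58,-345,-8],[0,0,85],-1],[[58,-345,-8],[0,0,85],-1],[[58,-345,-8],[0,0,85],-1],[[58,-345,-8],[0,0,85],-1],[[58,-345,-8],[0,0,85],-1],[[58,-345,-8],[0,0,85],-1],[[58,-345,-8],[0,0,85],-1],[[58,-345,-8],[0,0,85],-1],[[58,-345,-8],[0,0,85],-1]]'; python3 to.py 569.5 -9 80 5
python3 - <<'E'
from fit import *
p=cam('side'); save(p,'a2.png')
print(fit('glue_bottle',[p],[.625,.335],.016))
E
```

```text
t: 9.28
eef_pos: [0.5675, -0.01, 0.2264]
tool_rot: [-0.0, 0.674, 0.739, -0.001]
contact_force: [-0.0, 0.2, 0.2]
gripper_width: 1.005
t 9.28 pos [567.5 -10.  226.4] w 1.005 F [-0.   0.2  0.2] q [-0.6   0.35  0.65  1.85 -0.25  1.02  0.24]
shift [  0.8   2.3 146.4] turn [-0.1  0.   0.2]
(array([0.62839775, 0.33173429]), array([0.952]))
```

View pics/a2.png

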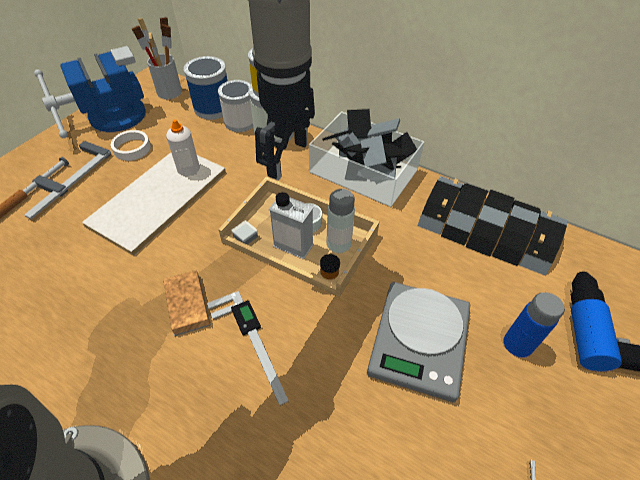

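The glue bottle stands upright on the board at (182,150) and the gripper is above the oblong can. Grasp it.

```bash
python3 -m handwheel '[[[1,2,40],[0,0,0],-1],[[1,2,80],[0,0,0],-1],[[1,2,115],[0,0,0],-1],[[1,2,138],[0,0,0],-1],[[1,2,145],[0,0,0],-1],[[1,2,145],[0,0,0],-1],[[1,2,145],[0,0,0],1],[[1,2,145],[0,0,0],1],[[1,2,145],[0,0,0],1],[[1,2,145],[0,0,0],1],[[1,2,145],[0,0,0],1],[[1,2,145],[0,0,0],1],[[1,2,145],[0,0,0],1],[[1,2,145],[0,0,0],1],[[1,2,145],[0,0,0],1]]' 60; python3 to.py 530 335 165 5
```

```text
t: 10.63
eef_pos: [0.5709, -0.0091, 0.0841]
tool_rot: [0.001, 0.675, 0.737, 0.001]
contact_force: [-1.1, 0.2, 7.3]
gripper_width: 0.517
t 10.63 pos [570.9  -9.1  84.1] w 0.517 F [-1.1  0.2  7.3] q [-0.5   0.54  0.54  1.96 -0.4   0.74  0.36]
shift [346.4 -10.3 -80.7] turn [ 0.2 -0.   0. ]
```

```bash
python3 -m handwheel '[[[0,0,-10],[0,0,0],1],[[0,0,-30],[0,0,0],1],[[0,0,-55],[0,0,0],1],[[0,0,-75],[0,0,0],1],[[15,-1,-81],[0,0,0],1],[[45,-2,-81],[0,0,0],1],[[78,-3,-81],[0,0,0],1],[[111,-4,-81],[0,0,0],1],[[144,-5,-81],[0,0,0],1],[[177,-6,-81],[0,0,0],1],[[210,-7,-81],[0,0,0],1],[[243,-8,-81],[0,0,0],1],[[276,-9,-81],[0,0,0],1],[[306,-10,-81],[0,0,0],1],[[330,-10,-81],[0,0,0],1],[[342,-10,-81],[0,0,0],1],[[346,-10,-81],[0,0,0],1],[[346,-10,-81],[0,0,0],1]]'; python3 to.py 530 335 90 5
```

```text
t: 12.13
eef_pos: [0.5292, 0.3349, 0.1634]
tool_rot: [0.0, 0.675, 0.738, -0.0]
contact_force: [-0.6, 1.0, -4.1]
gripper_width: 0.514
t 12.13 pos [529.2 334.9 163.4] w 0.514 F [-0.6  1.  -4.1] q [-1.07  0.52  0.55  1.77 -0.33  0.95 -0.29]
shift [ 0.1  0.8 73.4] turn [-0.   0.   0.1]
```

```bash
python3 -m handwheel '[[[0,0,20],[0,0,0],1],[[0,0,40],[0,0,0],1],[[0,0,53],[0,0,0],1],[[0,0,62],[0,0,0],1],[[0,0,68],[0,0,0],1],[[0,0,72],[0,0,0],1],[[0,0,74],[0,0,0],1],[[0,0,75],[0,0,0],1],[[0,0,75],[0,0,0],1]]'; python3 -m handwheel '[[[0,0,0],[0,0,0],0.2],[[0,0,0],[0,0,0],0],[[0,0,0],[0,0,0],-0.5],[[0,0,0],[0,0,0],-1],[[0,0,0],[0,0,0],-1],[[0,0,-20],[0,0,0],-1],[[0,0,-50],[0,0,0],-1],[[0,0,-90],[0,0,0],-1],[[0,0,-120],[0,0,0],-1],[[0,0,-135],[0,0,0],-1],[[0,0,-135],[0,0,0],-1]]';  python3 to.py 621.5 -87.5 230 90
```

```text
t: 12.88
eef_pos: [0.5301, 0.3335, 0.0912]
tool_rot: [-0.0, 0.676, 0.737, 0.0]
contact_force: [-8.9, -5.2, 16.3]
gripper_width: 0.514
t: 13.8
eef_pos: [0.5321, 0.3359, 0.228]
tool_rot: [0.001, 0.675, 0.737, 0.004]
contact_force: [0.8, -1.3, -0.0]
gripper_width: 0.997
t 13.8 pos [532.1 335.9 228. ] w 0.997 F [ 0.8 -1.3 -0. ] q [-1.09  0.45  0.59  1.71 -0.28  1.06 -0.32]
shift [-429.5   52.    -3.6] turn [  0.5   0.1 -85. ]
```

```bash
python3 -m handwheel '[[[-429,52,-3],[0,0,-85],-1],[[-429,52,-3],[0,0,-85],-1],[[-429,52,-3],[0,0,-85],-1],[[-429,52,-3],[0,0,-85],-1],[[-429,52,-3],[0,0,-85],-1],[[-429,52,-3],[0,0,-85],-1],[[-429,52,-3],[0,0,-85],-1],[[-429,52,-3],[0,0,-85],-1],[[-429,52,-3],[0,0,-85],-1],[[-429,52,-3],[0,0,-85],-1],[[-429,52,-3],[0,0,-85],-1],[[-429,52,-3],[0,0,-85],-1],[[-429,52,-3],[0,0,-85],-1],[[-429,52,-3],[0,0,-85],-1],[[-429,52,-3],[0,0,-85],-1]]'; python3 to.py 621.5 -87.5 82 90
python3 - <<'E'
from fit import *
p=cam('side'); save(p,'a3.png')
print(fit('oblong_can',[p],[.53,.335,.08],.016,True))
E
```

```text
t: 15.05
eef_pos: [0.6188, -0.0865, 0.2256]
tool_rot: [-0.0, 0.0, 1.0, 0.0]
contact_force: [0.1, 0.5, -0.3]
gripper_width: 0.994
t 15.05 pos [618.8 -86.5 225.6] w 0.994 F [ 0.1  0.5 -0.3] q [-0.23  0.41  0.37  1.71 -0.17  1.05  1.76]
shift [ -2.8  -1.1 143.6] turn [ 0.1 -0.1 -0.1]
(array([0.52839558, 0.33265638, 0.05757448]), array([0.975]))
```

View pics/a3.png

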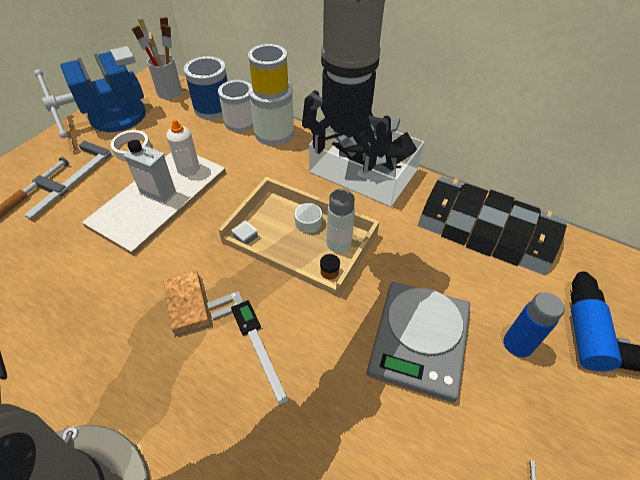

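Oblong (150,172) and glue (182,150) both stand upright on the board. Spray can next at (340,222).

```bash
python3 -m handwheel '[[[-3,-1,40],[0,0,0],-1],[[-3,-1,80],[0,0,0],-1],[[-3,-1,115],[0,0,0],-1],[[-3,-1,136],[0,0,0],-1],[[-3,-1,142],[0,0,0],-1],[[-3,-1,142],[0,0,0],-1],[[-3,-1,142],[0,0,0],1],[[-3,-1,142],[0,0,0],1],[[-3,-1,142],[0,0,0],1],[[-3,-1,142],[0,0,0],1],[[-3,-1,142],[0,0,0],1],[[-3,-1,142],[0,0,0],1],[[-3,-1,142],[0,0,0],1],[[-3,-1,142],[0,0,0],1],[[-3,-1,142],[0,0,0],1]]' 50; python3 to.py 435 335 170 90
```

```text
t: 16.4
eef_pos: [0.6237, -0.089, 0.0867]
tool_rot: [0.002, -0.0, 1.0, 0.0]
contact_force: [-0.4, -0.0, 6.1]
gripper_width: 0.598
t 16.4 pos [623.7 -89.   86.7] w 0.598 F [-0.4 -0.   6.1] q [-0.18  0.58  0.31  1.8  -0.24  0.79  1.82]
shift [188.1 424.1 -83.9] turn [0.  0.2 0. ]
```

```bash
python3 -m handwheel '[[[0,0,-10],[0,0,0],1],[[0,0,-30],[0,0,0],1],[[0,0,-55],[0,0,0],1],[[0,5,-75],[0,0,0],1],[[8,18,-83],[0,0,0],1],[[20,46,-84],[0,0,0],1],[[35,80,-84],[0,0,0],1],[[50,114,-84],[0,0,0],1],[[65,148,-84],[0,0,0],1],[[80,182,-84],[0,0,0],1],[[95,216,-84],[0,0,0],1],[[110,250,-84],[0,0,0],1],[[125,284,-84],[0,0,0],1],[[140,318,-84],[0,0,0],1],[[155,352,-84],[0,0,0],1],[[169,383,-84],[0,0,0],1],[[180,406,-84],[0,0,0],1],[[186,419,-84],[0,0,0],1],[[188,424,-84],[0,0,0],1],[[188,424,-84],[0,0,0],1]]'; python3 to.py 435 335 94 90
```

```text
t: 18.07
eef_pos: [0.4332, 0.336, 0.169]
tool_rot: [0.0, -0.001, 1.0, 0.0]
contact_force: [-0.1, 0.1, -1.7]
gripper_width: 0.594
t 18.07 pos [433.2 336.  169. ] w 0.594 F [-0.1  0.1 -1.7] q [-0.96  0.34  0.23  1.94 -0.1   0.87  0.9 ]
shift [-1.7 -1.1 75. ] turn [0.  0.  0.2]
```

```bash
python3 -m handwheel '[[[-2,-1,20],[0,0,0],1],[[-2,-1,40],[0,0,0],1],[[-2,-1,55],[0,0,0],1],[[-2,-1,65],[0,0,0],1],[[-2,-1,71],[0,0,0],1],[[-2,-1,74],[0,0,0],1],[[-2,-1,76],[0,0,0],1],[[-2,-1,77],[0,0,0],1],[[-2,-1,77],[0,0,0],1]]'; python3 -m handwheel '[[[0,0,0],[0,0,0],0.2],[[0,0,0],[0,0,0],0],[[0,0,0],[0,0,0],-0.5],[[0,0,0],[0,0,0],-1],[[0,0,0],[0,0,0],-1],[[0,0,-20],[0,0,0],-1],[[0,0,-50],[0,0,0],-1],[[0,0,-90],[0,0,0],-1],[[0,0,-120],[0,0,0],-1],[[0,0,-130],[0,0,0],-1],[[0,0,-130],[0,0,0],-1]]';  python3 to.py 639 -4 200 90
python3 - <<'E'
from fit import *
t=cam('top'); s=cam('side'); save(t,'a4.png')
for ps in([t],[s]):
  print(fit('flat_tin',ps,[.64,-.004],.009), fit('spray_can',ps,[.437,.335],.016))
  print([ (d['score'],d['rect']) for d in viewer.outline_of(ps[0],'scale_pan')])
E
```

```text
t: 18.82
eef_pos: [0.437, 0.333, 0.0936]
tool_rot: [0.001, 0.0, 1.0, 0.0]
contact_force: [-3.8, -4.4, 13.5]
gripper_width: 0.593
t: 19.73
eef_pos: [0.4373, 0.3352, 0.2246]
tool_rot: [0.002, -0.0, 1.0, 0.002]
contact_force: [0.2, -0.1, -1.3]
gripper_width: 0.999
t 19.73 pos [437.3 335.2 224.6] w 0.999 F [ 0.2 -0.1 -1.3] q [-0.97  0.28  0.24  1.88 -0.08  0.99  0.88]
shift [-201.4 -339.4   23.8] turn [0.3 0.3 0. ]
(array([ 0.63682282, -0.00224352]), array([0.925])) (array([0.43617587, 0.33061365]), array([0.811]))
[(0.83, [436.9, 279.0, 96.0, 106.6])]
(array([ 0.63869835, -0.00233043]), array([0.972])) (array([0.43599622, 0.33310573]), array([0.961]))
[]
```

View pics/a4.png

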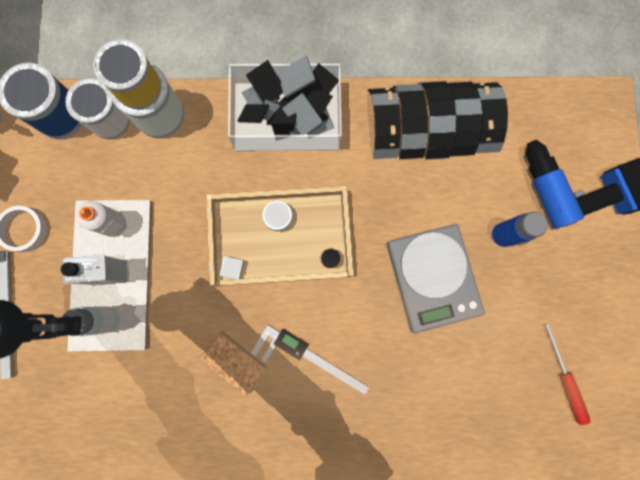

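All three stand on the board (rows 215, 268, 318 near column 90), and the tin is alone with the jar and box. Tin at about (638,-3).

```bash
python3 -m handwheel '[[[-201,-338,4],[0,0,0],-1],[[-201,-338,4],[0,0,0],-1],[[-201,-338,4],[0,0,0],-1],[[-201,-338,4],[0,0,0],-1],[[-201,-338,4],[0,0,0],-1],[[-201,-338,4],[0,0,0],-1],[[-201,-338,4],[0,0,0],-1],[[-201,-338,4],[0,0,0],-1],[[-201,-338,4],[0,0,0],-1],[[-201,-338,4],[0,0,0],-1],[[-201,-338,4],[0,0,0],-1],[[-201,-338,4],[0,0,0],-1]]' 40; python3 to.py 638 -3 16 90
python3 - <<'E'
# pan ellipse from edges: classify bright pan against grey box in top & side views
from h import *
from scipy.optimize import minimize
a=np.linspace(0,2*np.pi,180,endpoint=False)
for n in('top','side'):
    p=cam(n); g=cv2.GaussianBlur(cv2.cvtColor(p['frame'],cv2.COLOR_RGB2GRAY),(0,0),1).astype(np.float32)
    def s(v,r): 
        q=proj(p,np.c_[v[0]+r*np.cos(a),v[1]+r*np.sin(a),0*a+.04]).astype(np.float32)
        return cv2.remap(g,q[:,:1],q[:,1:],1).ravel()
    f=lambda v:-np.mean(np.clip(np.abs(s(v,.0625)-s(v,.0675)),0,60))
    best=min(((f((x,y)),x,y) for x in np.arange(.515,.556,.002) for y in np.arange(-.335,-.295,.002)))
    print(n,best)
E
```

```text
t: 21.13
eef_pos: [0.6368, -0.0055, 0.2164]
tool_rot: [-0.001, 0.001, 1.0, -0.0]
contact_force: [-0.9, 1.5, 0.2]
gripper_width: 1.0
t 21.13 pos [636.8  -5.5 216.4] w 1.0 F [-0.9  1.5  0.2] q [-0.37  0.45  0.39  1.69 -0.19  1.05  1.64]
shift [ -1.4   2.6 200.4] turn [-0.  -0.1 -0.1]
top (np.float32(-45.66906), np.float64(0.535), np.float64(-0.313))
side (np.float32(-52.260986), np.float64(0.535), np.float64(-0.313))
```

```bash
python3 -m handwheel '[[[-1,2,40],[0,0,0],-1],[[-1,2,80],[0,0,0],-1],[[-1,2,120],[0,0,0],-1],[[-1,2,155],[0,0,0],-1],[[-1,2,180],[0,0,0],-1],[[-1,2,194],[0,0,0],-1],[[-1,2,198],[0,0,0],-1],[[-1,2,198],[0,0,0],-1],[[-1,2,198],[0,0,0],1],[[-1,2,198],[0,0,0],1],[[-1,2,198],[0,0,0],1],[[-1,2,198],[0,0,0],1],[[-1,2,198],[0,0,0],1],[[-1,2,198],[0,0,0],1],[[-1,2,198],[0,0,0],1]]' 40; python3 to.py 535 -313 160 90
```

```text
t: 22.48
eef_pos: [0.6394, -0.0018, 0.0218]
tool_rot: [0.002, -0.0, 1.0, 0.0]
contact_force: [-0.3, -0.3, 6.1]
gripper_width: 0.679
t 22.48 pos [639.4  -1.8  21.8] w 0.679 F [-0.3 -0.3  6.1] q [-0.31  0.69  0.29  1.8  -0.29  0.69  1.72]
shift [ 104.2 -311.  -138.8] turn [0.  0.2 0. ]
```

```bash
python3 -m handwheel '[[[0,0,-10],[0,0,0],1],[[0,0,-30],[0,0,0],1],[[0,0,-55],[0,0,0],1],[[0,-5,-75],[0,0,0],1],[[7,-20,-83],[0,0,0],1],[[16,-48,-84],[0,0,0],1],[[27,-80,-84],[0,0,0],1],[[37,-112,-84],[0,0,0],1],[[48,-144,-84],[0,0,0],1],[[59,-176,-84],[0,0,0],1],[[70,-208,-84],[0,0,0],1],[[80,-240,-84],[0,0,0],1],[[91,-270,-84],[0,0,0],1],[[99,-295,-84],[0,0,0],1],[[103,-308,-84],[0,0,0],1],[[104,-311,-84],[0,0,0],1],[[104,-311,-84],[0,0,0],1]]'; python3 to.py 535 -313 53 90
```

```text
t: 23.9
eef_pos: [0.5334, -0.3137, 0.1033]
tool_rot: [-0.0, 0.001, 1.0, 0.0]
contact_force: [-0.8, 0.7, -2.6]
gripper_width: 0.678
t 23.9 pos [ 533.4 -313.7  103.3] w 0.678 F [-0.8  0.7 -2.6] q [ 0.17  0.55  0.36  1.82 -0.26  0.82  2.22]
shift [-1.6  0.7 50.3] turn [ 0.  -0.  -0.1]
```

```bash
python3 -m handwheel '[[[-2,1,15],[0,0,0],1],[[-2,1,30],[0,0,0],1],[[-2,1,40],[0,0,0],1],[[-2,1,46],[0,0,0],1],[[-2,1,49],[0,0,0],1],[[-2,1,51],[0,0,0],1],[[-2,1,52],[0,0,0],1],[[-2,1,52],[0,0,0],1]]'; python3 -m handwheel '[[[0,0,0],[0,0,0],0.2],[[0,0,0],[0,0,0],0],[[0,0,0],[0,0,0],-0.5],[[0,0,0],[0,0,0],-1],[[0,0,0],[0,0,0],-1],[[0,0,-20],[0,0,0],-1],[[0,0,-50],[0,0,0],-1],[[0,0,-90],[0,0,0],-1],[[0,0,-130],[0,0,0],-1],[[0,0,-170],[0,0,0],-1],[[0,0,-175],[0,0,0],-1],[[0,0,-175],[0,0,0],-1]]';  python3 to.py 437 334 225 90
```

```text
t: 24.57
eef_pos: [0.5367, -0.311, 0.0528]
tool_rot: [0.0, -0.001, 1.0, 0.001]
contact_force: [-2.4, 4.1, 6.0]
gripper_width: 0.677
t: 25.57
eef_pos: [0.5379, -0.3134, 0.2299]
tool_rot: [0.003, -0.0, 1.0, -0.001]
contact_force: [0.9, -0.4, -1.9]
gripper_width: 1.002
t 25.57 pos [ 537.9 -313.4  229.9] w 1.002 F [ 0.9 -0.4 -1.9] q [ 0.12  0.41  0.42  1.72 -0.19  1.05  2.17]
shift [100.7 647.4   2.5] turn [-0.2  0.4  0. ]
```

```bash
python3 -m handwheel '[[[101,647,2],[0,0,0],-1],[[101,647,2],[0,0,0],-1],[[101,647,2],[0,0,0],-1],[[101,647,2],[0,0,0],-1],[[101,647,2],[0,0,0],-1],[[101,647,2],[0,0,0],-1],[[101,647,2],[0,0,0],-1],[[101,647,2],[0,0,0],-1],[[101,647,2],[0,0,0],-1],[[101,647,2],[0,0,0],-1],[[101,647,2],[0,0,0],-1],[[101,647,2],[0,0,0],-1],[[101,647,2],[0,0,0],-1],[[101,647,2],[0,0,0],-1],[[101,647,2],[0,0,0],-1],[[101,647,2],[0,0,0],-1],[[101,647,2],[0,0,0],-1],[[101,647,2],[0,0,0],-1],[[101,647,2],[0,0,0],-1],[[101,647,2],[0,0,0],-1]]'; python3 to.py 437 334 91 90
python3 - <<'E'
from fit import *
t=cam('top'); s=cam('side'); save(s,'a5.png')
print(fit('flat_tin',[t],[.535,-.313],.04),fit('flat_tin',[s],[.535,-.313],.04), fit('spray_can',[s],[.437,.335],.016))
E
```

```text
t: 27.23
eef_pos: [0.4349, 0.3328, 0.2233]
tool_rot: [-0.001, 0.001, 1.0, -0.001]
contact_force: [0.3, 0.5, -0.2]
gripper_width: 1.0
t 27.23 pos [434.9 332.8 223.3] w 1.0 F [ 0.3  0.5 -0.2] q [-0.83  0.28  0.07  1.87 -0.02  0.99  0.82]
shift [ -2.2   1.4 132.3] turn [-0.1 -0.1 -0.1]
(array([ 0.53484627, -0.31110844]), array([0.929])) (array([ 0.53616748, -0.31282403]), array([0.943])) (array([0.43559173, 0.33280816]), array([0.942]))
```

View pics/a5.png

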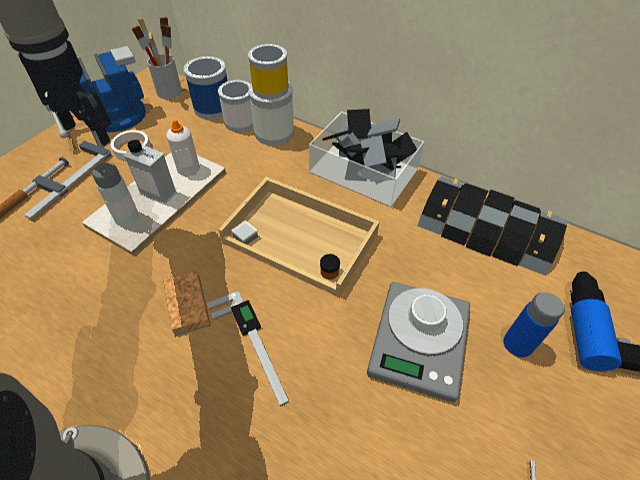

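The tin sits in the middle of the pan at (429,312), fitted within 2 mm of the pan's centre. All three stand on the board. Back to the spray can at (115,195).

```bash
python3 -m handwheel '[[[-2,0,40],[0,0,0],-1],[[-2,0,80],[0,0,0],-1],[[-2,0,110],[0,0,0],-1],[[-2,0,126],[0,0,0],-1],[[-2,0,131],[0,0,0],-1],[[-2,0,131],[0,0,0],-1],[[-2,0,131],[0,0,0],1],[[-2,0,131],[0,0,0],1],[[-2,0,131],[0,0,0],1],[[-2,0,131],[0,0,0],1],[[-2,0,131],[0,0,0],1],[[-2,0,131],[0,0,0],1],[[-2,0,131],[0,0,0],1],[[-2,0,131],[0,0,0],1]]' 50; python3 to.py 623 -88.5 170 90
```

```text
t: 28.65
eef_pos: [0.4377, 0.3355, 0.0953]
tool_rot: [0.001, -0.0, 1.0, 0.001]
contact_force: [-0.3, -1.4, 6.0]
gripper_width: 0.593
t 28.65 pos [437.7 335.5  95.3] w 0.593 F [-0.3 -1.4  6. ] q [-0.81  0.45  0.06  1.97 -0.04  0.72  0.84]
shift [-185.4 -423.9  -75.2] turn [0.1 0.1 0. ]
```

```bash
python3 -m handwheel '[[[0,0,-10],[0,0,0],1],[[0,0,-30],[0,0,0],1],[[0,0,-55],[0,0,0],1],[[0,-5,-75],[0,0,0],1],[[-8,-18,-83],[0,0,0],1],[[-20,-46,-84],[0,0,0],1],[[-35,-80,-84],[0,0,0],1],[[-50,-114,-84],[0,0,0],1],[[-65,-148,-84],[0,0,0],1],[[-80,-182,-84],[0,0,0],1],[[-95,-216,-84],[0,0,0],1],[[-110,-250,-84],[0,0,0],1],[[-125,-284,-84],[0,0,0],1],[[-140,-318,-84],[0,0,0],1],[[-155,-352,-84],[0,0,0],1],[[-169,-383,-84],[0,0,0],1],[[-179,-406,-84],[0,0,0],1],[[-184,-419,-84],[0,0,0],1],[[-185,-424,-84],[0,0,0],1],[[-185,-424,-84],[0,0,0],1]]'; python3 to.py 623 -88.5 88 90
```

```text
t: 30.32
eef_pos: [0.6217, -0.0896, 0.1776]
tool_rot: [-0.0, 0.0, 1.0, 0.0]
contact_force: [-0.5, 0.6, -1.8]
gripper_width: 0.588
t 30.32 pos [621.7 -89.6 177.6] w 0.588 F [-0.5  0.6 -1.8] q [-0.13  0.46  0.23  1.74 -0.12  0.96  1.72]
shift [-1.3  1.1 89.6] turn [ 0. -0. -0.]
```

```bash
python3 -m handwheel '[[[-1,1,20],[0,0,0],1],[[-1,1,40],[0,0,0],1],[[-1,1,60],[0,0,0],1],[[-1,1,75],[0,0,0],1],[[-1,1,82],[0,0,0],1],[[-1,1,86],[0,0,0],1],[[-1,1,89],[0,0,0],1],[[-1,1,91],[0,0,0],1],[[-1,1,91],[0,0,0],1]]'; python3 -m handwheel '[[[0,0,0],[0,0,0],0.2],[[0,0,0],[0,0,0],0],[[0,0,0],[0,0,0],-0.5],[[0,0,0],[0,0,0],-1],[[0,0,0],[0,0,0],-1],[[0,0,-20],[0,0,0],-1],[[0,0,-50],[0,0,0],-1],[[0,0,-90],[0,0,0],-1],[[0,0,-125],[0,0,0],-1],[[0,0,-140],[0,0,0],-1],[[0,0,-140],[0,0,0],-1]]';  python3 to.py 530 333.5 225 5
```

```text
t: 31.07
eef_pos: [0.6242, -0.087, 0.0883]
tool_rot: [0.001, -0.001, 1.0, 0.001]
contact_force: [-0.4, 2.1, 4.5]
gripper_width: 0.592
t: 31.98
eef_pos: [0.6256, -0.0888, 0.2314]
tool_rot: [0.004, -0.0, 1.0, -0.0]
contact_force: [0.3, -0.2, -0.1]
gripper_width: 1.002
t 31.98 pos [625.6 -88.8 231.4] w 1.002 F [ 0.3 -0.2 -0.1] q [-0.14  0.41  0.24  1.68 -0.11  1.06  1.71]
shift [ 95.6 422.3   5.4] turn [ 0.3  0.4 85. ]
```

```bash
python3 -m handwheel '[[[96,422,5],[0,0,85],-1],[[96,422,5],[0,0,85],-1],[[96,422,5],[0,0,85],-1],[[96,422,5],[0,0,85],-1],[[96,422,5],[0,0,85],-1],[[96,422,5],[0,0,85],-1],[[96,422,5],[0,0,85],-1],[[96,422,5],[0,0,85],-1],[[96,422,5],[0,0,85],-1],[[96,422,5],[0,0,85],-1],[[96,422,5],[0,0,85],-1],[[96,422,5],[0,0,85],-1],[[96,422,5],[0,0,85],-1],[[96,422,5],[0,0,85],-1],[[96,422,5],[0,0,85],-1]]'; python3 to.py 530 333.5 90 5
python3 - <<'E'
from fit import *
t=cam('top'); s=cam('side'); save(s,'a6.png')
print(fit('spray_can',[t],[.622,-.088],.009),fit('spray_can',[s],[.622,-.088],.009), fit('oblong_can',[s],[.53,.335,.08],.016,True))
E
```

```text
t: 33.23
eef_pos: [0.5272, 0.3319, 0.2208]
tool_rot: [0.0, 0.675, 0.738, -0.001]
contact_force: [-1.0, -0.3, 0.1]
gripper_width: 0.997
t 33.23 pos [527.2 331.9 220.8] w 0.997 F [-1.  -0.3  0.1] q [-0.97  0.42  0.41  1.72 -0.19  1.04 -0.4 ]
shift [  1.5   3.  130.8] turn [-0.   0.1  0.1]
(array([ 0.621155  , -0.08740105]), array([0.965])) (array([ 0.62231885, -0.08897159]), array([0.952])) (array([0.52833643, 0.33223882, 0.04650556]), array([0.972]))
```

View pics/a6.png

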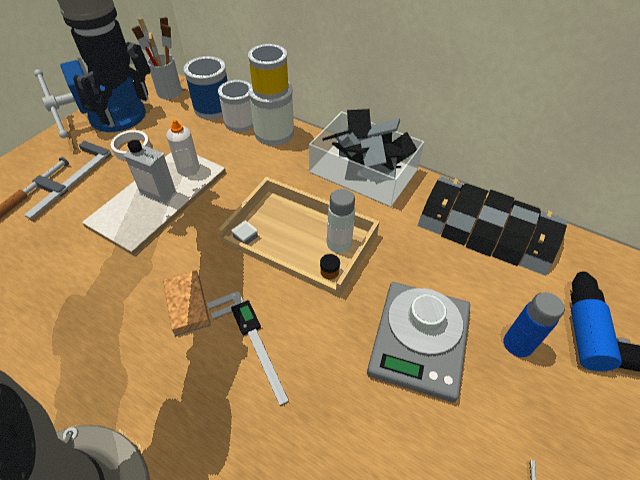

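The spray can is back upright at (340,222), its fit within 1 mm of the start. Next is the oblong can.

```bash
python3 -m handwheel '[[[1,3,40],[0,0,0],-1],[[1,3,80],[0,0,0],-1],[[1,3,110],[0,0,0],-1],[[1,3,126],[0,0,0],-1],[[1,3,130],[0,0,0],-1],[[1,3,130],[0,0,0],-1],[[1,3,130],[0,0,0],1],[[1,3,130],[0,0,0],1],[[1,3,130],[0,0,0],1],[[1,3,130],[0,0,0],1],[[1,3,130],[0,0,0],1],[[1,3,130],[0,0,0],1],[[1,3,130],[0,0,0],1],[[1,3,130],[0,0,0],1],[[1,3,130],[0,0,0],1]]' 60; python3 to.py 570.5 -9 172 5
```

```text
t: 34.73
eef_pos: [0.5302, 0.3357, 0.093]
tool_rot: [-0.0, 0.675, 0.737, 0.001]
contact_force: [-0.8, -0.6, 4.9]
gripper_width: 0.513
t 34.73 pos [530.2 335.7  93. ] w 0.513 F [-0.8 -0.6  4.9] q [-0.92  0.58  0.36  1.81 -0.27  0.8  -0.34]
shift [-346.8   10.   -79.5] turn [ 0.1 -0.1  0. ]
```

```bash
python3 -m handwheel '[[[0,0,-10],[0,0,0],1],[[0,0,-30],[0,0,0],1],[[0,0,-55],[0,0,0],1],[[0,0,-75],[0,0,0],1],[[-15,1,-81],[0,0,0],1],[[-45,2,-81],[0,0,0],1],[[-78,3,-81],[0,0,0],1],[[-111,4,-81],[0,0,0],1],[[-144,5,-81],[0,0,0],1],[[-177,6,-81],[0,0,0],1],[[-210,7,-81],[0,0,0],1],[[-243,8,-81],[0,0,0],1],[[-276,9,-81],[0,0,0],1],[[-306,10,-81],[0,0,0],1],[[-329,10,-81],[0,0,0],1],[[-341,10,-81],[0,0,0],1],[[-345,10,-81],[0,0,0],1],[[-345,10,-81],[0,0,0],1]]'; python3 to.py 570.5 -7.5 86 5
```

```text
t: 36.23
eef_pos: [0.5695, -0.0081, 0.1723]
tool_rot: [-0.0, 0.676, 0.737, -0.0]
contact_force: [-0.3, 0.8, -3.5]
gripper_width: 0.517
t 36.23 pos [569.5  -8.1 172.3] w 0.517 F [-0.3  0.8 -3.5] q [-0.47  0.4   0.47  1.9  -0.23  0.9   0.2 ]
shift [ 0.5  1.  86.3] turn [-0. -0. -0.]
```

```bash
python3 -m handwheel '[[[1,1,20],[0,0,0],1],[[1,1,40],[0,0,0],1],[[1,1,60],[0,0,0],1],[[1,1,74],[0,0,0],1],[[1,1,80],[0,0,0],1],[[1,1,84],[0,0,0],1],[[1,1,87],[0,0,0],1],[[1,1,88],[0,0,0],1],[[1,1,88],[0,0,0],1]]'; python3 -m handwheel '[[[0,0,0],[0,0,0],0.2],[[0,0,0],[0,0,0],0],[[0,0,0],[0,0,0],-0.5],[[0,0,0],[0,0,0],-1],[[0,0,0],[0,0,0],-1],[[0,0,-20],[0,0,0],-1],[[0,0,-50],[0,0,0],-1],[[0,0,-90],[0,0,0],-1],[[0,0,-125],[0,0,0],-1],[[0,0,-140],[0,0,0],-1],[[0,0,-140],[0,0,0],-1]]';  python3 to.py 627 334.5 225 90
```

```text
t: 36.98
eef_pos: [0.5711, -0.0049, 0.0861]
tool_rot: [-0.001, 0.675, 0.738, 0.001]
contact_force: [-5.1, 1.5, 5.5]
gripper_width: 0.516
t: 37.9
eef_pos: [0.5738, -0.0069, 0.2291]
tool_rot: [0.003, 0.676, 0.737, 0.004]
contact_force: [-0.0, 0.3, 0.1]
gripper_width: 0.996
t 37.9 pos [573.8  -6.9 229.1] w 0.996 F [-0.   0.3  0.1] q [-0.5   0.33  0.5   1.84 -0.19  1.01  0.17]
shift [335.4  82.8   5.1] turn [  0.4   0.3 -85. ]
```

```bash
python3 -m handwheel '[[[335,83,5],[0,0,-85],-1],[[335,83,5],[0,0,-85],-1],[[335,83,5],[0,0,-85],-1],[[335,83,5],[0,0,-85],-1],[[335,83,5],[0,0,-85],-1],[[335,83,5],[0,0,-85],-1],[[335,83,5],[0,0,-85],-1],[[335,83,5],[0,0,-85],-1],[[335,83,5],[0,0,-85],-1],[[335,83,5],[0,0,-85],-1],[[335,83,5],[0,0,-85],-1],[[335,83,5],[0,0,-85],-1],[[335,83,5],[0,0,-85],-1],[[335,83,5],[0,0,-85],-1],[[335,83,5],[0,0,-85],-1]]'; python3 to.py 627 334.5 91 90
python3 - <<'E'
from fit import *
t=cam('top'); s=cam('side')
for ps in ([t],[s]): print(fit('oblong_can',ps,[.57,-.008,.08],.009,True), fit('glue_bottle',ps,[.627,.335],.016))
E
```

```text
t: 39.15
eef_pos: [0.624, 0.3342, 0.2188]
tool_rot: [-0.0, 0.001, 1.0, -0.0]
contact_force: [0.5, -0.6, 0.8]
gripper_width: 1.005
t 39.15 pos [624.  334.2 218.8] w 1.005 F [ 0.5 -0.6  0.8] q [-0.64  0.54  0.09  1.48 -0.05  1.12  1.03]
shift [ -3.1   0.4 127.8] turn [-0.  -0.  -0.2]
(array([ 0.56805615, -0.00724667,  0.08295081]), array([0.922])) (array([0.62528816, 0.33117686]), array([0.952]))
(array([ 0.56910503, -0.0077456 ,  0.08124516]), array([0.98])) (array([0.62795554, 0.33208864]), array([0.962]))
```

The oblong can is back within 2 mm of its start, yaw 0.08. Last, the glue bottle.

```bash
python3 -m handwheel '[[[-3,0,40],[0,0,0],-1],[[-3,0,80],[0,0,0],-1],[[-3,0,108],[0,0,0],-1],[[-3,0,124],[0,0,0],-1],[[-3,0,129],[0,0,0],-1],[[-3,0,129],[0,0,0],-1],[[-3,0,129],[0,0,0],1],[[-3,0,129],[0,0,0],1],[[-3,0,129],[0,0,0],1],[[-3,0,129],[0,0,0],1],[[-3,0,129],[0,0,0],1],[[-3,0,129],[0,0,0],1],[[-3,0,129],[0,0,0],1],[[-3,0,129],[0,0,0],1]]' 45; python3 to.py 616 78.5 170 90
```

```text
t: 40.62
eef_pos: [0.6285, 0.3347, 0.0928]
tool_rot: [0.002, -0.0, 1.0, 0.001]
contact_force: [-0.1, -1.3, 6.1]
gripper_width: 0.616
t 40.62 pos [628.5 334.7  92.8] w 0.616 F [-0.1 -1.3  6.1] q [-0.63  0.67  0.07  1.57 -0.06  0.9   1.04]
shift [  12.3 -256.   -77.7] turn [0.1 0.2 0. ]
```

```bash
python3 -m handwheel '[[[0,0,-10],[0,0,0],1],[[0,0,-30],[0,0,0],1],[[0,0,-55],[0,0,0],1],[[0,0,-80],[0,0,0],1],[[1,-15,-85],[0,0,0],1],[[2,-40,-86],[0,0,0],1],[[3,-70,-86],[0,0,0],1],[[4,-100,-86],[0,0,0],1],[[5,-130,-86],[0,0,0],1],[[7,-160,-86],[0,0,0],1],[[9,-190,-86],[0,0,0],1],[[10,-215,-86],[0,0,0],1],[[11,-238,-86],[0,0,0],1],[[12,-250,-86],[0,0,0],1],[[12,-256,-86],[0,0,0],1],[[12,-256,-86],[0,0,0],1]]'; python3 to.py 616.5 78.5 86 90
```

```text
t: 41.95
eef_pos: [0.6149, 0.0768, 0.1762]
tool_rot: [-0.0, 0.001, 1.0, -0.0]
contact_force: [0.4, 0.5, -1.9]
gripper_width: 0.611
t 41.95 pos [614.9  76.8 176.2] w 0.611 F [ 0.4  0.5 -1.9] q [-0.31  0.44  0.12  1.75 -0.06  0.95  1.4 ]
shift [-1.6  1.8 90.2] turn [-0.  -0.  -0.1]
```

```bash
python3 -m handwheel '[[[-2,2,20],[0,0,0],1],[[-2,2,40],[0,0,0],1],[[-2,2,60],[0,0,0],1],[[-2,2,76],[0,0,0],1],[[-2,2,83],[0,0,0],1],[[-2,2,87],[0,0,0],1],[[-2,2,90],[0,0,0],1],[[-2,2,92],[0,0,0],1],[[-2,2,92],[0,0,0],1]]'; python3 -m handwheel '[[[0,0,0],[0,0,0],0.2],[[0,0,0],[0,0,0],0],[[0,0,0],[0,0,0],-0.5],[[0,0,0],[0,0,0],-1],[[0,0,0],[0,0,0],-1],[[0,0,-20],[0,0,0],-1],[[0,0,-50],[0,0,0],-1],[[0,0,-90],[0,0,0],-1],[[0,0,-125],[0,0,0],-1],[[0,0,-150],[0,0,0],-1],[[0,100,-160],[0,0,0],-1],[[0,200,-160],[0,0,0],-1],[[0,250,-160],[0,0,0],-1],[[0,250,-160],[0,0,0],-1],[[0,250,-160],[0,0,0],-1],[[0,250,-160],[0,0,0],-1],[[0,250,-160],[0,0,0],-1],[[0,250,-160],[0,0,0],-1],[[0,250,-160],[0,0,0],-1],[[0,250,-160],[0,0,0],-1]]'; python3 m.py 2>/dev/null | head -16
python3 - <<'E'
from fit import *
t=cam('top'); s=cam('side'); print(fit('flat_tin',[t],[.535,-.313],.04)); cv2.imwrite('pics/end.png',cv2.cvtColor(np.vstack([cv2.resize(t['frame'][130:370],(800,300)),cv2.resize(s['frame'][130:370],(800,300))]),4))
E
```

```text
t: 42.7
eef_pos: [0.6184, 0.0814, 0.0859]
tool_rot: [0.001, -0.001, 1.0, 0.001]
contact_force: [-0.5, 1.4, -0.0]
gripper_width: 0.614
t: 44.37
eef_pos: [0.6177, 0.328, 0.2441]
tool_rot: [0.0, 0.001, 1.0, -0.001]
contact_force: [-1.1, -1.2, 0.5]
gripper_width: 1.002
tray [ 0.5967 -0.0074  0.0548] [0.975 0.964]
tray [ 0.5958 -0.0066  0.0512] [0.976]
board [ 0.5253  0.3347 -0.0048] [0.962 0.962]
board [ 0.5248  0.3357 -0.0038] [0.963]
spray_can [ 0.6196 -0.0869] [0.917]
spray_can [ 0.622  -0.0889] [0.954]
oblong_can [ 0.5688 -0.0055  0.0497] [0.923]
oblong_can [ 0.5702 -0.0075  0.084 ] [0.966]
glue_bottle [0.6156 0.0775] [0.978]
glue_bottle [0.6179 0.0788] [0.807]
flat_tin [0.6083 0.1063] [0.059]
flat_tin [ 0.6332 -0.0046] [0.]
small_jar [ 0.5496 -0.1066] [0.937]
small_jar [ 0.5526 -0.1076] [0.9]
pin_box [ 0.5336  0.0894 -0.2259] [0.926]
pin_box [0.5376 0.0892 0.0046] [0.874]
(array([ 0.53484369, -0.31118491]), array([0.947]))
```

View pics/end.png

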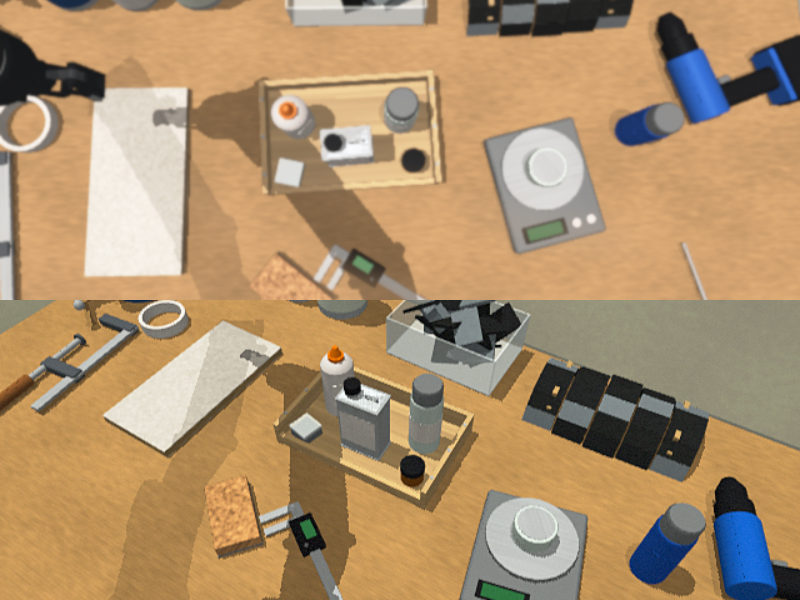

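The tin is on the pan (top half (548,168)). All three containers are upright in their places ((290,112), (347,145), (401,108)), and the jar and box are unmoved. The robot is clear, so I hand in.

```bash
python3 -c "from station import bot; print(bot.hand_in())"
```

```text
the job is handed in; nothing more can be done
None
```

I moved the glue bottle, oblong can and spray can to the white board and set the tin on the scale's pan. Then I put the three back in the tray and handed the job in at about 45 s on the robot's clock; `hand_in()` gave no verdict.

What the last camera fits showed:
- **Tin:** upright and about 2 mm from the pan's centre.
- **Spray can, oblong can and glue bottle:** upright and within about 3 mm of where each started.
- **Oblong can:** its long side is within about 0.04 rad of the tray's y.
- **Jar and box:** the jar matched its first position to about 1 mm, and the box matched in the side view.
- **Gripper:** open and clear of everything.

Checks that were weak or disagreed:
- **Oblong can yaw:** the two cameras disagreed, 0.05 against 0.084 rad, both well inside the limit.
- **Glue bottle:** the side view was partly hidden by the oblong can, so its position rests mainly on the top view.
- **Box:** there was no top-view fit at the start to compare with, and its final top-view yaw is unreliable. It looked unmoved in the pictures.
- **Tin search in the tray:** the final tin fits there failed, as they should, since the tin was on the scale.

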